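# Sort seasonings and citrus into their trays

### The job

Sort the things left along the front of the worktop: stand the salt shaker and the red-capped chilli bottle upright in the small high-walled caddy, one in each bay (either way round), and put the lemon into the larger bay and the lime into the smaller bay of the shallow fruit tray. Do not knock the shaker or the bottle over on the way, leave the garlic and the tomato where they are, and let go of everything at the end.

Things in the scene. Friction and masses are not known exactly. Their poses are not given: they have to be found in the camera images.
- salt_shaker: Small glass salt shaker with a domed grey metal top, round, 44 mm in diameter, 90 mm tall, 0.1 kg, widest below 74 mm, the dome 34 mm wide above that. Stands upright in the front row on the worktop. Origin: centre of its underside; z up along its axis.
- chilli_bottle: Round clear spice bottle with a red screw cap and reddish contents, 40 mm in diameter, 108 mm tall (body up to 86 mm, cap 38 mm wide above), 0.14 kg. Stands upright in the front row. Origin: centre of its underside; z up along its axis.
- lemon: Yellow lemon lying on the worktop in the front row, 78 mm long along its own x axis, 55 mm wide (y), 56 mm high (z), 0.11 kg. Origin: centre of its underside as it lies at the start (28 mm below its middle).
- lime: Green lime lying on the worktop in the front row, 52 mm long along its own x axis, 45 mm wide (y), 45 mm high (z), 0.05 kg. Origin: centre of its underside as it lies at the start (22 mm below its middle).
- garlic: Whole garlic bulb, a bystander standing in the front row among the things to sort, about 60 mm in diameter, 59 mm high. Not to be moved. Origin: centre of its underside. The row runs along the worktop's front edge, which lies askew, along world direction (0.5, 0.87); the trays stand about 140 mm behind the row, their y axes roughly along it and their x axes pointing away from the edge.
- tomato: Red tomato, a bystander behind the trays, 74 mm in diameter, 69 mm high. Not to be moved. Origin: centre of its underside. Wall cabinets hang over it from 0.58 m above the worktop; their fronts lie about 65 mm beyond the trays' centres and a bar handle stands out 45 mm towards the robot, so carry things high only over the front row and come to the trays low.
- caddy: The smaller, higher-walled wooden caddy, fixed to the worktop, 144 mm along its y by 70 mm along its x, walls 30 mm high and 5 mm thick, floor 5 mm thick. Two equal bays side by side along y, each 64 mm (y) by 60 mm (x) inside, centred at y = -34.5 mm and y = +34.5 mm, x = 0. Small steel bows stand out 12 mm from its two ends, below the rim. Origin: centre of its underside; z up.
- fruit_tray: The larger, shallow wooden tray, fixed to the worktop, 177 mm along its y by 100 mm along its x, walls 14 mm high and 5 mm thick, floor 5 mm thick. One wall divides it into a larger bay, 92 mm (y) by 90 mm (x) inside, centred at y = -37.5 mm, and a smaller bay, 70 mm (y) by 90 mm (x) inside, centred at y = +48.5 mm, both at x = 0. Small steel bows stand out 12 mm from its two ends, below the rim. Origin: centre of its underside; z up.
There are look-alikes about, which are no part of the job. Leave any blue look-alike of the salt_shaker alone. What is shaped like the lemon but turquoise is not meant.

How it is judged:
At the end, for the whole second after the job is handed in: Shaker and chilli bottle stand upright (0.15 rad) on the caddy's floor, one in each bay (within 14 mm of its centre each way, all the walls allow); lemon in the fruit tray's larger bay, lime in its smaller bay, both carried by the tray; all four at rest ((((x of salt_shaker in the frame of caddy between -0.014 and 0.014 m and y of salt_shaker in the frame of caddy between 0.0205 and 0.0485 m and z of salt_shaker in the frame of caddy between -0.002 and 0.012 m and angle between salt_shaker's own z axis and vertical below 0.15 rad) and (x of chilli_bottle in the frame of caddy between -0.014 and 0.014 m and y of chilli_bottle in the frame of caddy between -0.0485 and -0.0205 m and z of chilli_bottle in the frame of caddy between -0.002 and 0.012 m and angle between chilli_bottle's own z axis and vertical below 0.15 rad)) or ((x of salt_shaker in the frame of caddy between -0.014 and 0.014 m and y of salt_shaker in the frame of caddy between -0.0485 and -0.0205 m and z of salt_shaker in the frame of caddy between -0.002 and 0.012 m and angle between salt_shaker's own z axis and vertical below 0.15 rad) and (x of chilli_bottle in the frame of caddy between -0.014 and 0.014 m and y of chilli_bottle in the frame of caddy between 0.0205 and 0.0485 m and z of chilli_bottle in the frame of caddy between -0.002 and 0.012 m and angle between chilli_bottle's own z axis and vertical below 0.15 rad))) and linear speed of each of salt_shaker, chilli_bottle, lemon, lime below 0.02 m/s and angular speed of each of salt_shaker, chilli_bottle, lemon, lime below 0.5 rad/s and x of lemon in the frame of fruit_tray between -0.047 and 0.047 m and y of lemon in the frame of fruit_tray between -0.086 and 0.011 m and z of lemon in the frame of fruit_tray between -0.002 and 0.07 m and contact force between each of lemon, lime and fruit_tray above 0.1 N and x of lime in the frame of fruit_tray between -0.047 and 0.047 m and y of lime in the frame of fruit_tray between 0.011 and 0.086 m and z of lime in the frame of fruit_tray between -0.002 and 0.07 m); the robot touches nothing.
It fails at once if the salt shaker or the chilli bottle is knocked over (angle between any of salt_shaker, chilli_bottle's own z axis and vertical above 0.8 rad).
It fails at once if the garlic or the tomato is moved from its place (more than 25 mm) (distance of any of garlic, tomato from where it was at the start of the episode above 0.025 m).
It also fails if it takes over 112 s, if anything falls off the work surface, if the arm or the gripper's body presses on something with over 40 N, if the wrist force passes 120 N, or if a joint passes its speed limit or range.

### The arm

A 6-joint arm with a two-finger parallel gripper is mounted at the origin on a cart in front of the work surface, level with it; the furniture and walls round the work are solid. World frame = base frame: x ahead of the robot, y to its left, z up, the work surface at z = 0. Lengths are in m, angles in rad, forces in N, time in s.
With the tool pointing down it reaches from about 0.275 to 0.85 m from the base axis. Payload 19 kg.
Tool frame: the origin (TCP) lies midway between the tips of the shut fingers; the grasp point (between the pads) lies bot.tcp_to_grasp behind it (bot.tcp_to_grasp is the distance from the TCP to the grasp point, in m); z points along the fingers, y is the line along which they close (so a half turn about z gives the same grasp; the last joint's range is limited). The gripper opens to 85 mm and grips with 20 to 120 N. Pads are 22 mm wide; open, the fingers measure 114 mm over their backs; the gripper's body (76 mm by 85 mm) begins 54 mm behind the grasp point. The pads swing forward as they close: fully open they stand 13 mm farther back than shut.
Start: joints at [1.165, 0.15, 1.437, -0, 1.554, -0.134], TCP at [0.154, 0.554, 0.231] pointing down, gripper open.
Joint ranges: [-2.8, 2.8], [-0.68, 2.1], [0.12, 2.68], [-1.39, 4.53], [0.16, 2.79], [-2.81, 2.81]. Speed limits (rad/s): [1.89, 1.89, 2.22, 3.01, 3.01, 3.01].

### API

Orientations are given as a rotation vector (axis times angle).
In Python, from cell import bot, optics, hand_in gives the robot as it stands.
- The arm moves only by the tool jog_arm, never from a script. Its argument "commands" is text: rows parted by semicolons, each of 7 numbers parted by spaces: the finger opening in m, from 0 to 0.0854, then the shift along the tool's x, y, z in m, then the turn, a rotation vector about the tool's x, y, z in degrees. In form: hand tx ty tz wx wy wz; .... A call has 1 to 12 rows; each row is the pose to reach, as a shift and turn from the pose commanded when the call began, along the tool's axes at that moment; what a row does not reach only later rows make up. A row lasts 1/12 s, in which the tool goes at most 41.7 mm and 7.16 degrees, less where a joint would pass 70% of its speed; a pose out of reach is approached as far as the arm can. A call with a gripper value outside its range is refused whole. The fingers move at their own pace and stop on an object; "force" is the grip in N (left out, the last holds). Time passes only in rows, so rows that repeat a pose let the fingers close. It gives the time, the measured TCP pose, the force, the opening and the grip force at its end, in the units of the state.
- bot.read_state(): the state, without advancing time (a new reading comes with each control period).
- optics.read_camera(name): name is "side" or "top"; returns a dict with "frame" (480x640x3 uint8, blue, green, red), "fx", "fy", "cx", "cy" (pixels), "world_from_camera" (4x4, takes a point from camera to world coordinates). Camera axes: x right, y up, looking along -z (the intrinsics and any distortion apply to the point x, -y, -z); pixel columns grow to the right and rows downward; lengths in m; the calibration is good to about 2 mm. A picture is of the moment at which its call begins. There is no depth.
- hand_in(): hands the job in; it is judged then, once.
The state is a dict: "time": time; "joint_positions": joint angles; "qvel": joint speeds; "joint_efforts": joint torques, N m; "tcp_pos": TCP position; "tcp_rot": TCP orientation; "ft_force": force on the tool from outside, world axes, zero at the start; "moment": the same for the moment, N m; "width": finger opening in m; "finger_force": force on a finger pad.
Only numpy, scipy, OpenCV 4.12 (cv2) and the standard library are available. Lean on these libraries where they do the work, as an engineer would, in place of code of your own. Each camera call takes 0.05 s, during which the arm holds its last target. There are 200 camera calls.

## Working session

There is one attempt and no reset: what is moved stays moved. The work goes in short steps, Python scripts to look and compute and a tool call to move; the robot and the scene stay as the last step left them, time stands still between calls to the robot, and variables do not carry over. Pictures are saved under pics/ and viewed, at most 14 in all, crops included, and the job is handed in when it is done.

Besides the shell and the picture viewer there is one more tool, called in YAML: its name, and indented under it one key for each argument. jog_arm: Moves the arm, as the interface text tells. Its arguments: {"type":"object","properties":{"commands":{"type":"string"},"force":{"type":"number"}},"required":["commands"]}

```bash
ls; mkdir -p pics; cat > h.py <<'E'
import numpy as np,cv2
from cell import bot,optics,hand_in
E
python3 - <<'E'
from h import *
s=bot.read_state();print(s['time'],s['tcp_pos'],s['tcp_rot'],s['width'],bot.tcp_to_grasp)
import pickle
d={n:optics.read_camera(n) for n in("side","top")}
pickle.dump(d,open('d0.pkl','wb'))
for n,c in d.items():
    cv2.imwrite(f'pics/{n}0.png',c['frame']);print(n,c['fx'],c['cx'],c['cy'],[k for k in c],np.round(c['world_from_camera'],3).tolist())
E
```

```text
pics
0.0 [0.15427145 0.55366545 0.23067919] [-4.25580474e-01 -3.11224989e+00  1.85149766e-03] 0.08519426101087224 0.0187
side 521.7176350355379 323.88672613342686 238.79718528489795 ['frame', 'fx', 'fy', 'cx', 'cy', 'world_from_camera'] [[-0.15, 0.846, -0.511, 0.005], [-0.989, -0.13, 0.075, 0.029], [-0.003, 0.516, 0.856, 0.902], [0.0, 0.0, 0.0, 1.0]]
top 597.2971685941701 311.5546273815471 245.31090493916753 ['frame', 'fx', 'fy', 'cx', 'cy', 'world_from_camera'] [[-0.007, 0.994, -0.105, 0.421], [-1.0, -0.009, -0.024, -0.073], [-0.025, 0.104, 0.994, 1.172], [0.0, 0.0, 0.0, 1.0]]
```

View pics/side0.png

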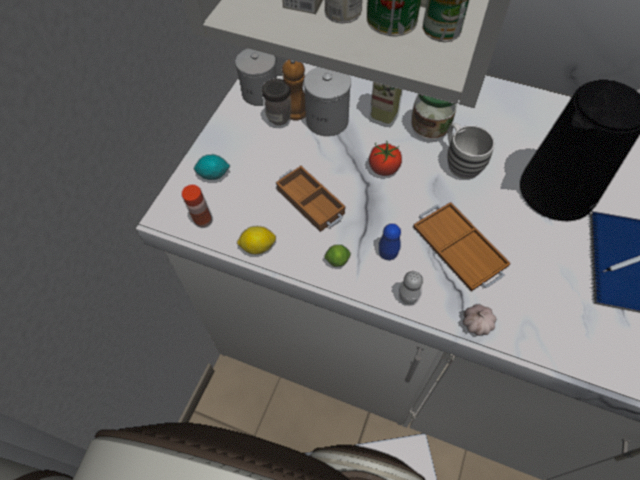

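View pics/top0.png

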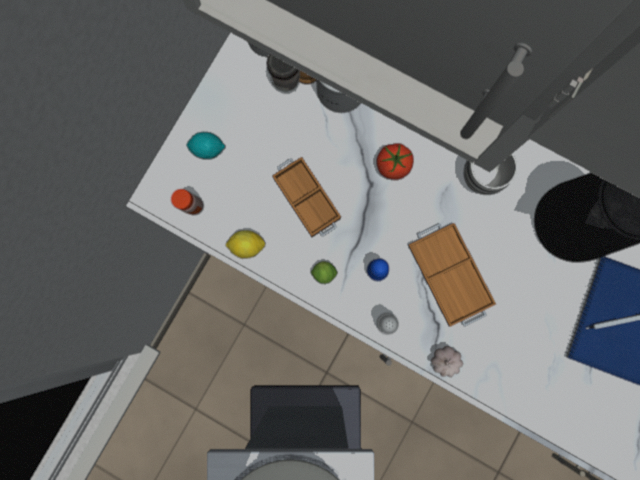

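The row, left to right in the top view, is chilli (186,201), lemon (245,244), lime (323,272), salt shaker (388,323), garlic (446,360). The caddy is at (306,197), the fruit tray at (450,275) and the tomato at (395,160).

- **Shaker candidates:** grey (388,323) or blue (378,269). Grey glass with a metal dome fits, and blue is excluded.
- **Lemon candidates:** yellow (245,244) or turquoise (205,145). Yellow fits.

I'll confirm with a crop and measure.

```bash
cat >> h.py <<'E'
def ray(c,u,v):
    T=np.array(c['world_from_camera']);d=T[:3,:3]@np.array([(u-c['cx'])/c['fx'],-(v-c['cy'])/c['fy'],-1.]);return T[:3,3],d
def onz(c,p,z):
    o,d=ray(c,*p);return o+d*(z-o[2])/d[2]
def tri(cs,ps):
    A=np.zeros((3,3));b=np.zeros(3)
    for c,p in zip(cs,ps):
        o,d=ray(c,*p);d/=np.linalg.norm(d);P=np.eye(3)-np.outer(d,d);A+=P;b+=P@o
    x=np.linalg.solve(A,b)
    return x
def blob(c,lo,hi,near,r=45):
    hsv=cv2.cvtColor(c['frame'],cv2.COLOR_BGR2HSV);m=cv2.inRange(hsv,np.array(lo),np.array(hi))
    k=np.zeros_like(m);cv2.circle(k,near,r,255,-1);m&=k
    cs,_=cv2.findContours(m,cv2.RETR_EXTERNAL,cv2.CHAIN_APPROX_NONE);return max(cs,key=cv2.contourArea)
E
python3 - <<'E'
from h import *
import pickle
d=pickle.load(open('d0.pkl','rb'));T,S=d['top'],d['side']
R={'lemon':((20,100,60),(35,255,255),(245,244),(257,240)),'lime':((36,100,30),(60,255,255),(323,272),(337,256)),
'chilli':((0,170,90),(8,255,255),(186,201),(196,200)),'chil2':((170,170,90),(180,255,255),(186,201),(196,200)),'tomato':((0,150,40),(8,255,255),(395,160),(386,158))}
for n,(lo,hi,t,s) in R.items():
    try:
        ps=[];
        for c,p in((T,t),(S,s)):
            b=blob(c,lo,hi,p,35);q=cv2.minAreaRect(b);ps.append(q[0]);print(n,np.round(q[0],1),np.round(q[1],1),round(q[2]),cv2.contourArea(b))
        x=tri((T,S),ps);print('  tri',x.round(4),'top@z.025',onz(T,ps[0],.025).round(4))
    except Exception as e:print(n,e)
for n,(lo,hi,t,s) in {'tray':((5,110,50),(20,220,255),(450,275),(461,245)),'caddy':((5,110,50),(20,220,255),(306,197),(310,197))}.items():
    z={'tray':.014,'caddy':.03}[n]
    for c,p in((T,t),(S,s)):
        b=blob(c,lo,hi,p,65);q=cv2.approxPolyDP(cv2.convexHull(b),6,True)[:,0];w=np.array([onz(c,x,z) for x in q.astype(float)])[:,:2];print(n,q.tolist(),w.round(3).tolist(),np.linalg.norm(w-np.roll(w,1,0),axis=1).round(3))
t=cv2.resize(T['frame'][110:390,160:500],None,fx=2.2,fy=2.14,interpolation=cv2.INTER_CUBIC)
cv2.imwrite('pics/crop1.png',t)
s=S['frame']
a=cv2.resize(s[220:350,300:500],None,fx=4,fy=4,interpolation=cv2.INTER_CUBIC)
cv2.imwrite('pics/crop2.png',a)
E
```

```text
lemon [245.3 243.8] [29.7 30.4] 45 716.0
lemon [256.  239.5] [29.  31.8] 45 716.0
  tri [0.5456 0.0836 0.0271] top@z.025 [0.5458 0.0835 0.025 ]
lime [323.5 272. ] [20.5 20.5] 45 341.0
lime [337.3 254.8] [20.2 20.5] 34 338.0
  tri [ 0.4898 -0.0679  0.023 ] top@z.025 [ 0.4897 -0.0677  0.025 ]
chilli [181.5 199. ] [18. 19.] 90 269.5
chilli [191.5 194. ] [18. 17.] 90 228.0
  tri [0.6216 0.1919 0.0975] top@z.025 [0.6351 0.2092 0.025 ]
chil2 max() iterable argument is empty
tomato [393.5 164.6] [34.7 27.3] 15 490.0
tomato [384.9 160.4] [30.3 24.9] 5 468.0
  tri [ 0.6964 -0.2051  0.0341] top@z.025 [ 0.6986 -0.2061  0.025 ]
tray [[453, 224], [494, 303], [450, 325], [409, 245]] [[0.582, -0.32], [0.428, -0.394], [0.387, -0.309], [0.542, -0.234]] [0.095 0.17  0.095 0.172]
tray [[449, 203], [509, 263], [472, 289], [414, 226]] [[0.581, -0.318], [0.426, -0.394], [0.384, -0.307], [0.537, -0.233]] [0.096 0.172 0.097 0.17 ]
caddy [[300, 158], [339, 215], [312, 235], [273, 176]] [[0.713, -0.024], [0.599, -0.099], [0.561, -0.046], [0.678, 0.029]] [0.064 0.136 0.065 0.139]
caddy [[300, 167], [343, 205], [321, 229], [277, 183]] [[0.71, -0.024], [0.599, -0.098], [0.549, -0.045], [0.675, 0.029]] [0.063 0.133 0.073 0.146]
```

View pics/crop1.png

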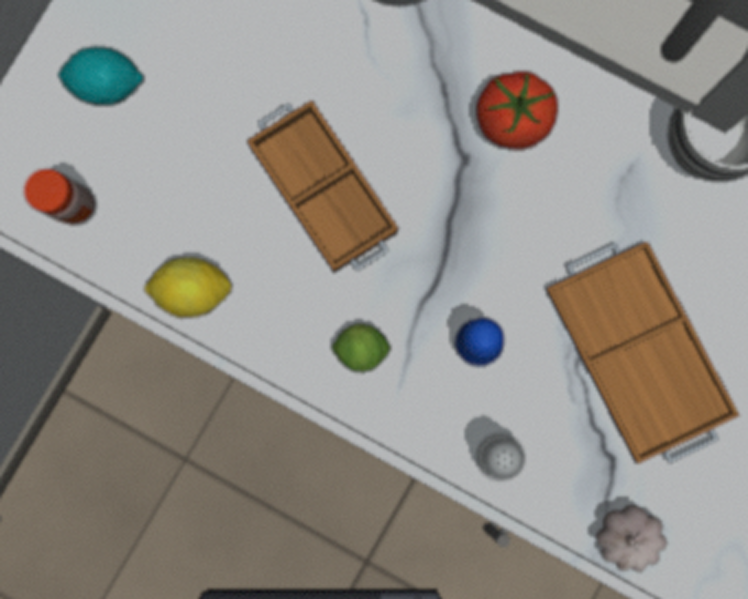

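View pics/crop2.png

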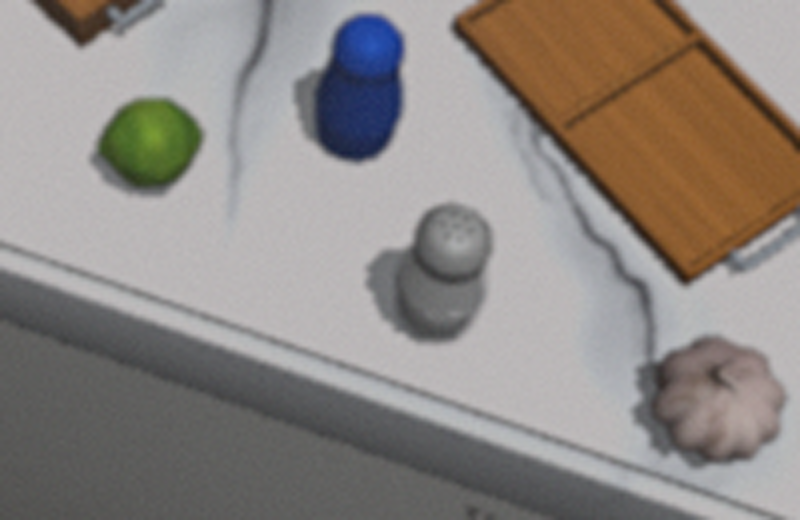

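The crop confirms that the grey domed shaker, the yellow lemon, the lime and the red-capped bottle are the right items. The trays' larger and smaller bays are also clear, with the larger bay at lower right (-y). I'll refine the tray poses and locate the shaker.

```bash
cat >> h.py <<'E'
from scipy.spatial.transform import Rotation as Rn
def go(x,y,z,yaw):
    """tool-frame shift & turn (mm, deg) from now to grasp point (x,y,z), closing axis at yaw (mod 180), tool down"""
    s=bot.read_state();R=Rn.from_rotvec(s['tcp_rot']).as_matrix();a=np.radians(yaw)
    best=None
    for k in(0,np.pi):
        yv=np.array([np.cos(a+k),np.sin(a+k),0]);zv=np.array([0,0,-1.]);D=np.c_[np.cross(yv,zv),yv,zv]
        w=Rn.from_matrix(R.T@D).as_rotvec(degrees=True)
        if best is None or np.linalg.norm(w)<np.linalg.norm(best):best=w
    t=np.array([x,y,z-bot.tcp_to_grasp])
    print('t',s['time'].__round__(2),'tcp',np.round(s['tcp_pos'],4),'shift mm',((R.T@(t-s['tcp_pos']))*1000).round(1),'turn',best.round(1),'q',np.round(s['joint_positions'],2),'w',round(s['width'],4),'F',round(float(np.linalg.norm(s['ft_force'])),1))
E
python3 - <<'E'
from h import *
import pickle
d=pickle.load(open('d0.pkl','rb'));T,S=d['top'],d['side']
for n,t,s in(('salt dome',(389.5,324.5),(413.5,280)),('garlic',(446.8,361.4),(480,320)),('blue',(378,270),(392,231))):
    print(n,tri((T,S),(t,s)).round(4))
print('salt top',onz(T,(389.5,324.5),.082).round(4),onz(S,(413.5,280),.082).round(4))
for n,near,z in(('tray',(450,275),.014),('caddy',(306,197),.03)):
    b=blob(T,(4,90,30),(22,255,255),near,65)[:,0].astype(float)
    w=np.array([onz(T,p,z)[:2] for p in b],np.float32)*1000;print(n,cv2.minAreaRect(w))
for n,p,lo,hi in(('lemon',(245,244),(20,100,60),(35,255,255)),('lime',(323,272),(36,100,30),(60,255,255)),('turq',(205,145),(85,100,40),(97,255,255))):
    b=blob(T,lo,hi,p,35)[:,0].astype(float);w=np.array([onz(T,q,.026)[:2] for q in b],np.float32)*1000
    m=cv2.moments(w.reshape(-1,1,2));c=(m['m10']/m['m00'],m['m01']/m['m00']);print(n,c,'axis',np.degrees(.5*np.arctan2(2*m['mu11'],m['mu20']-m['mu02'])),cv2.fitEllipse(w))
go(.40,.15,.25,-56.6)
E
```

```text
salt dome [ 0.3903 -0.187   0.0751]
garlic [ 0.3189 -0.2996  0.0218]
blue [ 0.4886 -0.1677  0.0878]
salt top [ 0.3905 -0.1862  0.082 ] [ 0.3871 -0.1853  0.082 ]
tray ((484.7754821777344, -314.1881103515625), (174.89321899414062, 98.27027893066406), 25.35519027709961)
caddy ((637.1798095703125, -35.31591796875), (142.59449768066406, 68.09712982177734), 32.44188690185547)
lemon (545.7055646186687, 83.39251054085304) axis -89.72752971869159 ((545.660400390625, 83.47001647949219), (50.37737274169922, 69.25788116455078), 0.293835312128067)
lime (489.79382672543403, -68.14511678354333) axis 84.52427808630247 ((489.7615661621094, -68.14664459228516), (37.68302917480469, 43.12092971801758), 174.5042266845703)
turq (742.3354190454704, 163.5963695510208) axis 82.42402463337386 ((742.3324584960938, 163.56253051757812), (49.90538787841797, 69.022705078125), 172.0168914794922)
t 0.1 tcp [0.1543 0.5537 0.2308] shift mm [-3.451e+02 -3.229e+02 -3.000e-01] turn [ -0.1  -0.  -49. ] q [ 1.17  0.15  1.44 -0.    1.55 -0.13] w 0.0855 F 1.2
```

jog_arm:
  commands: "0.085 -0.345 -0.323 0 0 0 132; 0.085 -0.345 -0.323 0 0 0 132; 0.085 -0.345 -0.323 0 0 0 132; 0.085 -0.345 -0.323 0 0 0 132; 0.085 -0.345 -0.323 0 0 0 132; 0.085 -0.345 -0.323 0 0 0 132; 0.085 -0.345 -0.323 0 0 0 132; 0.085 -0.345 -0.323 0 0 0 132; 0.085 -0.345 -0.323 0 0 0 132; 0.085 -0.345 -0.323 0 0 0 132; 0.085 -0.345 -0.323 0 0 0 132; 0.085 -0.345 -0.323 0 0 0 132"
  force: 30

```text
time: 1.1
tcp_pos: [0.4016, 0.1462, 0.2311]
tcp_rot: [2.441, 1.976, -0.001]
ft_force: [0.2, 1.1, -0.6]
width: 0.0851
finger_force: 0.0
```

```bash
python3 -c "
from h import *
go(.390,-.1865,.2,-57.6)"
```

```text
t 1.1 tcp [0.4016 0.1462 0.2311] shift mm [-327.7   58.    50.2] turn [ 0.   0.1 45.6] q [ 0.17 -0.16  1.75 -0.    1.56  0.38] w 0.0851 F 1.2
```

jog_arm:
  commands: "0.085 -0.327 0.058 0.03 0 0 45; 0.085 -0.327 0.058 0.03 0 0 45; 0.085 -0.327 0.058 0.03 0 0 45; 0.085 -0.327 0.058 0.03 0 0 45; 0.085 -0.327 0.058 0.03 0 0 45; 0.085 -0.327 0.058 0.03 0 0 45; 0.085 -0.327 0.058 0.03 0 0 45; 0.085 -0.327 0.058 0.03 0 0 45; 0.085 -0.327 0.058 0.03 0 0 45; 0.085 -0.327 0.058 0.03 0 0 45; 0.085 -0.327 0.058 0.03 0 0 45; 0.085 -0.327 0.058 0.03 0 0 45"

```text
time: 2.1
tcp_pos: [0.3917, -0.181, 0.2014]
tcp_rot: [-3.008, -0.907, -0.0]
ft_force: [0.1, -0.4, -0.1]
width: 0.085
finger_force: 0.0
```

```bash
python3 -c "
from h import *
go(.390,-.1865,.052,-57.6)
cv2.imwrite('pics/s1.png',optics.read_camera('side')['frame'])"
```

```text
t 2.1 tcp [ 0.3917 -0.181   0.2014] shift mm [ -4.5   3.7 168.1] turn [-0.  -0.   1.2] q [-0.61 -0.14  1.79  0.    1.49  0.37] w 0.085 F 0.5
```

View pics/s1.png

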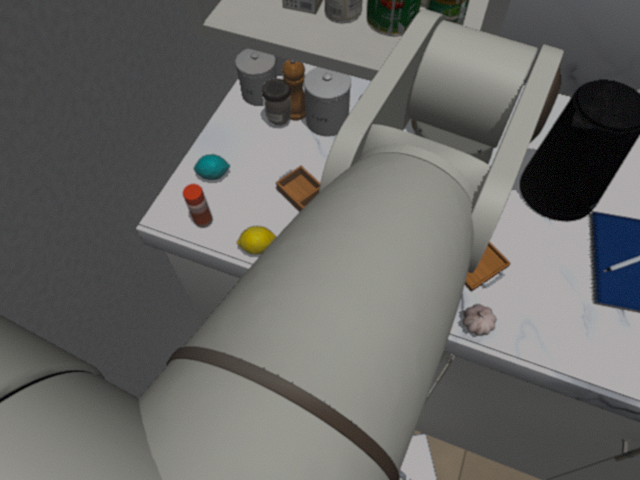

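jog_arm:
  commands: "0.085 -0.0045 0.0037 0.03 0 0 1; 0.085 -0.0045 0.0037 0.06 0 0 1; 0.085 -0.0045 0.0037 0.09 0 0 1; 0.085 -0.0045 0.0037 0.115 0 0 1; 0.085 -0.0045 0.0037 0.135 0 0 1; 0.085 -0.0045 0.0037 0.15 0 0 1; 0.085 -0.0045 0.0037 0.16 0 0 1; 0.085 -0.0045 0.0037 0.168 0 0 1; 0.085 -0.0045 0.0037 0.168 0 0 1; 0.06 -0.0045 0.0037 0.168 0 0 1; 0.05 -0.0045 0.0037 0.168 0 0 1; 0.05 -0.0045 0.0037 0.168 0 0 1"

```text
time: 3.15
tcp_pos: [0.3903, -0.1877, 0.0342]
tcp_rot: [3.015, 0.879, 0.001]
ft_force: [0.1, 0.2, 0.2]
width: 0.051
finger_force: 0.0
```

jog_arm:
  commands: "0.04 0 0 0 0 0 0; 0.03 0 0 0 0 0 0; 0.03 0 0 0 0 0 0; 0.03 0 0 0 0 0 0; 0.03 0 0 0 0 0 0; 0.03 0 0 0 0 0 0"

```text
time: 3.65
tcp_pos: [0.3903, -0.1878, 0.0342]
tcp_rot: [3.015, 0.878, 0.001]
ft_force: [-1.6, 1.5, 10.2]
width: 0.0377
finger_force: 29.3
```

```bash
python3 -c "
from h import *
go(.6081,-.0538,.13,-57.6);go(.390,-.1865,.052,-57.6)
cv2.imwrite('pics/t2.png',optics.read_camera('top')['frame'])"
```

```text
t 3.65 tcp [ 0.3903 -0.1878  0.0342] shift mm [255.8   4.  -76.9] turn [ 0.1 -0.   0.1] q [-0.63  0.02  2.01 -0.    1.12  0.38] w 0.0377 F 10.5
t 3.65 tcp [ 0.3903 -0.1878  0.0342] shift mm [ 0.5 -1.3  0.9] turn [ 0.1 -0.   0.1] q [-0.63  0.02  2.01 -0.    1.12  0.38] w 0.0377 F 10.5
```

View pics/t2.png

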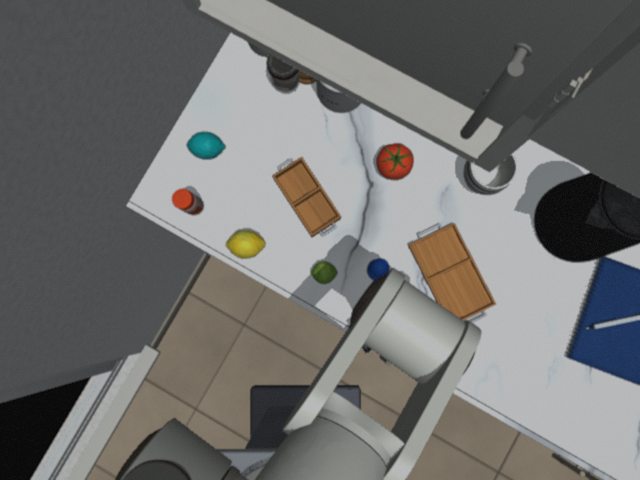

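Grip at 37.7 mm, probably on the shoulder. I'll lift and check that it holds.

jog_arm:
  commands: "0.03 0 0 -0.005 0 0 0; 0.03 0 0 -0.015 0 0 0; 0.03 0 0 -0.03 0 0 0; 0.03 0 0 -0.05 0 0 0; 0.03 0 0 -0.07 0 0 0; 0.03 0 0 -0.09 0 0 0; 0.03 0 0 -0.105 0 0 0; 0.03 0 0 -0.115 0 0 0; 0.03 0 0 -0.12 0 0 0; 0.03 0 0 -0.12 0 0 0"

```text
time: 4.53
tcp_pos: [0.3901, -0.1877, 0.1543]
tcp_rot: [3.015, 0.878, 0.001]
ft_force: [0.3, -0.4, -1.3]
width: 0.0377
finger_force: 30.0
```

```bash
python3 -c "
from h import *
go(.6081,-.0538,.1,-57.6)
f=optics.read_camera('side')['frame'];cv2.imwrite('pics/s3.png',f)"
```

```text
t 4.53 tcp [ 0.3901 -0.1877  0.1543] shift mm [255.8   4.1  73.1] turn [ 0.1 -0.   0.1] q [-0.63 -0.11  1.86 -0.    1.39  0.38] w 0.0377 F 1.4
```

View pics/s3.png

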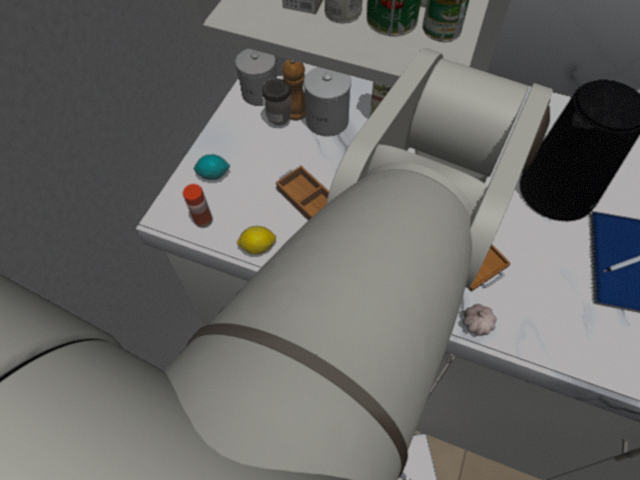

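Held: the weight reads about 1 N and the width hasn't changed. The cameras are blocked by the arm here. I'll carry it over the bay.

jog_arm:
  commands: "0.03 0.01 0 0 0 0 0; 0.03 0.03 0 0 0 0 0; 0.03 0.06 0 0 0 0 0; 0.03 0.09 0.001 0 0 0 0; 0.03 0.12 0.002 0 0 0 0; 0.03 0.15 0.003 0 0 0 0; 0.03 0.18 0.004 0 0 0 0; 0.03 0.21 0.004 0 0 0 0; 0.03 0.235 0.004 0.01 0 0 0; 0.03 0.25 0.004 0.02 0 0 0; 0.03 0.256 0.004 0.03 0 0 0; 0.03 0.256 0.004 0.04 0 0 0"

```text
time: 5.58
tcp_pos: [0.6083, -0.0522, 0.1112]
tcp_rot: [-3.015, -0.88, 0.003]
ft_force: [-1.0, -0.5, -0.8]
width: 0.0376
finger_force: 29.9
```

```bash
python3 -c "
from h import *
go(.6081,-.0538,.057,-57.6)
f=optics.read_camera('side')['frame'];cv2.imwrite('pics/s4.png',f)"
```

```text
t 5.58 tcp [ 0.6083 -0.0522  0.1112] shift mm [-0.9  1.4 72.9] turn [-0.1  0.1  0.2] q [-0.21  0.29  1.51  0.    1.34  0.79] w 0.0376 F 1.4
```

View pics/s4.png

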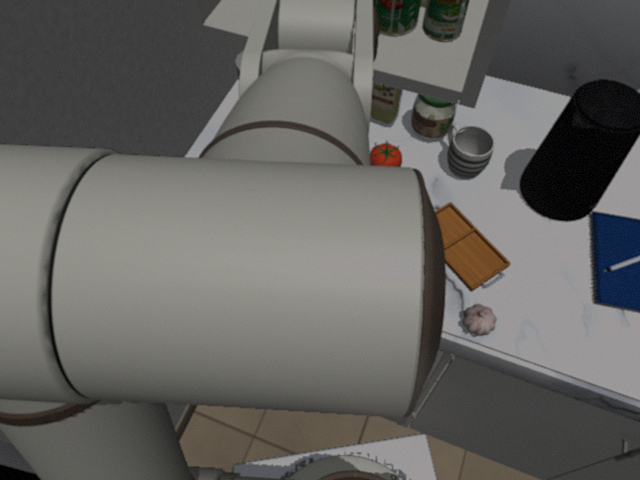

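jog_arm:
  commands: "0.03 -0.001 0.0015 0.01 0 0 0; 0.03 -0.001 0.0015 0.022 0 0 0; 0.03 -0.001 0.0015 0.034 0 0 0; 0.03 -0.001 0.0015 0.044 0 0 0; 0.03 -0.001 0.0015 0.052 0 0 0; 0.03 -0.001 0.0015 0.058 0 0 0; 0.03 -0.001 0.0015 0.063 0 0 0; 0.03 -0.001 0.0015 0.067 0 0 0; 0.03 -0.001 0.0015 0.069 0 0 0; 0.03 -0.001 0.0015 0.07 0 0 0; 0.03 -0.001 0.0015 0.071 0 0 0; 0.03 -0.001 0.0015 0.071 0 0 0"

```text
time: 6.63
tcp_pos: [0.608, -0.0552, 0.0425]
tcp_rot: [3.016, 0.879, 0.0]
ft_force: [-0.3, -0.2, -0.5]
width: 0.0377
finger_force: 30.0
```

```bash
python3 -c "
from h import *
go(.6081,-.0538,.057,-57.6);print(bot.read_state()['ft_force'])"
```

```text
t 6.63 tcp [ 0.608  -0.0552  0.0425] shift mm [ 0.8 -1.1  4.2] turn [ 0.  -0.   0.1] q [-0.22  0.35  1.58 -0.    1.21  0.79] w 0.0377 F 0.6
[-0.34879419 -0.22883948 -0.45903108]
```

jog_arm:
  commands: "0.03 0.001 -0.001 0.002 0 0 0; 0.03 0.001 -0.001 0.004 0 0 0; 0.03 0.001 -0.001 0.004 0 0 0"

```text
time: 6.88
tcp_pos: [0.6087, -0.0536, 0.0393]
tcp_rot: [3.016, 0.879, 0.002]
ft_force: [-3.6, 1.4, 10.5]
width: 0.0379
finger_force: 31.6
```

jog_arm:
  commands: "0.042 0 0 0 0 0 0; 0.046 0 0 0 0 0 0; 0.055 0 0 0 0 0 0; 0.065 0 0 0 0 0 0; 0.075 0 0 0 0 0 0; 0.085 0 0 0 0 0 0; 0.085 0 0 0 0 0 0; 0.085 0 0 -0.02 0 0 0; 0.085 0 0 -0.05 0 0 0; 0.085 0 0 -0.085 0 0 0; 0.085 0 0 -0.12 0 0 0; 0.085 0 0 -0.12 0 0 0"

```text
time: 7.88
tcp_pos: [0.6104, -0.0542, 0.1656]
tcp_rot: [3.012, 0.878, 0.013]
ft_force: [1.5, -0.0, 1.1]
width: 0.0853
finger_force: 0.0
```

```bash
python3 -c "
from h import *
go(.6216,.1919,.2,-57.6)"
```

```text
t 7.88 tcp [ 0.6104 -0.0542  0.1656] shift mm [ 141.7 -201.5  -16.1] turn [ 0.4 -0.4  0.1] q [-0.21  0.25  1.45 -0.    1.43  0.79] w 0.0853 F 1.8
```

jog_arm:
  commands: "0.085 0.02 -0.028 0 0 0 0; 0.085 0.14 -0.2 0 0 0 0; 0.085 0.14 -0.2 0 0 0 0; 0.085 0.14 -0.2 0 0 0 0; 0.085 0.14 -0.2 0 0 0 0; 0.085 0.14 -0.2 0 0 0 0; 0.085 0.14 -0.2 0 0 0 0; 0.085 0.14 -0.2 0 0 0 0; 0.085 0.14 -0.2 0 0 0 0; 0.085 0.14 -0.2 0 0 0 0; 0.085 0.14 -0.2 0 0 0 0"

```text
time: 8.8
tcp_pos: [0.619, 0.1888, 0.1583]
tcp_rot: [3.017, 0.876, -0.0]
ft_force: [0.5, 0.2, 0.8]
width: 0.0852
finger_force: 0.0
```

```bash
python3 -c "
from h import *
go(.6216,.1919,.068,-57.6)
f=optics.read_camera('side')['frame'];g=optics.read_camera('top')['frame']
cv2.imwrite('pics/p5.png',cv2.resize(np.vstack([f[100:300,150:500],g[110:380,150:500]]),None,fx=1.2,fy=1.2))"
```

```text
t 8.8 tcp [0.619  0.1888 0.1583] shift mm [  3.8  -1.3 109. ] turn [ 0.  0. -0.] q [ 0.18  0.33  1.36 -0.    1.45  1.18] w 0.0852 F 0.9
```

View pics/p5.png

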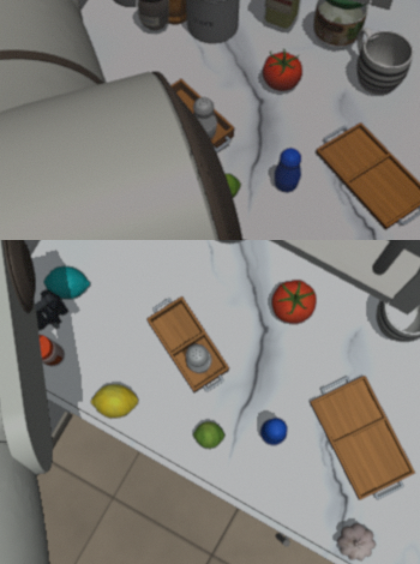

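The shaker stands in the lower bay of the caddy, at (198,357) in the crop. Descending on the chilli bottle.

jog_arm:
  commands: "0.085 0.0038 -0.0013 0 0 0 0; 0.085 0.0038 -0.0013 0.015 0 0 0; 0.085 0.0038 -0.0013 0.035 0 0 0; 0.085 0.0038 -0.0013 0.055 0 0 0; 0.085 0.0038 -0.0013 0.075 0 0 0; 0.085 0.0038 -0.0013 0.09 0 0 0; 0.085 0.0038 -0.0013 0.1 0 0 0; 0.085 0.0038 -0.0013 0.107 0 0 0; 0.085 0.0038 -0.0013 0.109 0 0 0; 0.06 0.0038 -0.0013 0.109 0 0 0; 0.05 0.0038 -0.0013 0.109 0 0 0; 0.045 0.0038 -0.0013 0.109 0 0 0"

```text
time: 9.9
tcp_pos: [0.6218, 0.1933, 0.0503]
tcp_rot: [3.016, 0.879, 0.002]
ft_force: [-0.1, -0.0, 0.3]
width: 0.0513
finger_force: 0.0
```

jog_arm:
  commands: "0.04 0 0 0 0 0 0; 0.03 0 0 0 0 0 0; 0.03 0 0 0 0 0 0; 0.03 0 0 0 0 0 0; 0.03 0 0 0 0 0 0; 0.03 0 0 0 0 0 0"

```text
time: 10.4
tcp_pos: [0.6219, 0.1932, 0.0502]
tcp_rot: [3.016, 0.878, 0.002]
ft_force: [-0.7, -1.3, 6.0]
width: 0.0388
finger_force: 29.3
```

jog_arm:
  commands: "0.03 0 0 -0.005 0 0 0; 0.03 0 0 -0.015 0 0 0; 0.03 0 0 -0.03 0 0 0; 0.03 0 0 -0.05 0 0 0; 0.03 0 0 -0.065 0 0 0; 0.03 0 0 -0.075 0 0 0; 0.03 0 0 -0.08 0 0 0; 0.03 0 0 -0.08 0 0 0"

```text
time: 11.07
tcp_pos: [0.6217, 0.1934, 0.1305]
tcp_rot: [3.016, 0.879, 0.002]
ft_force: [0.9, 0.4, -1.6]
width: 0.0386
finger_force: 29.8
```

```bash
python3 -c "
from h import *
go(.6663,-.0168,.15,-57.6);print(bot.read_state()['ft_force'])"
```

```text
t 11.07 tcp [0.6217 0.1934 0.1305] shift mm [-75.2 201.2  -0.8] turn [ 0.  -0.1  0.1] q [ 0.18  0.36  1.39 -0.    1.4   1.19] w 0.0386 F 1.9
[ 0.94470332  0.35786109 -1.59799608]
```

jog_arm:
  commands: "0.03 -0.004 0.01 0 0 0 0; 0.03 -0.011 0.03 0 0 0 0; 0.03 -0.02 0.055 0 0 0 0; 0.03 -0.03 0.08 0 0 0 0; 0.03 -0.039 0.105 0 0 0 0; 0.03 -0.049 0.13 0 0 0 0; 0.03 -0.058 0.155 0 0 0 0; 0.03 -0.066 0.176 0 0 0 0; 0.03 -0.071 0.19 0 0 0 0; 0.03 -0.075 0.198 0 0 0 0; 0.03 -0.075 0.201 0 0 0 0; 0.03 -0.075 0.201 0 0 0 0"

```text
time: 12.07
tcp_pos: [0.6661, -0.0166, 0.1289]
tcp_rot: [-3.016, -0.878, 0.001]
ft_force: [-0.6, -0.0, -1.0]
width: 0.0388
finger_force: 29.9
```

```bash
python3 -c "
from h import *
go(.6663,-.0168,.0742,-57.6)"
```

```text
t 12.07 tcp [ 0.6661 -0.0166  0.1289] shift mm [ 0.1  0.3 73.4] turn [-0.   0.   0.1] q [-0.14  0.39  1.35  0.    1.41  0.86] w 0.0388 F 1.2
```

jog_arm:
  commands: "0.03 0 0 0.01 0 0 0; 0.03 0 0 0.022 0 0 0; 0.03 0 0 0.034 0 0 0; 0.03 0 0 0.044 0 0 0; 0.03 0 0 0.052 0 0 0; 0.03 0 0 0.06 0 0 0; 0.03 0 0 0.066 0 0 0; 0.03 0 0 0.07 0 0 0; 0.03 0 0 0.072 0 0 0; 0.03 0 0 0.074 0 0 0; 0.03 0 0 0.074 0 0 0; 0.03 0 0 0.074 0 0 0"

```text
time: 13.07
tcp_pos: [0.6662, -0.0166, 0.0557]
tcp_rot: [3.016, 0.878, 0.001]
ft_force: [-0.2, 0.1, -1.8]
width: 0.0388
finger_force: 29.7
```

jog_arm:
  commands: "0.042 0 0 0 0 0 0; 0.046 0 0 0 0 0 0; 0.055 0 0 0 0 0 0; 0.065 0 0 0 0 0 0; 0.075 0 0 0 0 0 0; 0.085 0 0 0 0 0 0; 0.085 0 0 0 0 0 0; 0.085 0 0 -0.02 0 0 0; 0.085 0 0 -0.05 0 0 0; 0.085 0 0 -0.085 0 0 0; 0.085 0 0 -0.11 0 0 0; 0.085 0 0 -0.11 0 0 0"

```text
time: 14.07
tcp_pos: [0.6679, -0.0168, 0.1716]
tcp_rot: [3.013, 0.878, 0.011]
ft_force: [0.4, 0.6, 0.3]
width: 0.0852
finger_force: 0.0
```

```bash
python3 -c "
from h import *
go(.5457,.0834,.15,0)"
```

```text
t 14.07 tcp [ 0.6679 -0.0168  0.1716] shift mm [ -49.5 -150.3   39.2] turn [  0.4  -0.2 -57.5] q [-0.14  0.36  1.29 -0.    1.48  0.86] w 0.0852 F 0.7
```

Next, the lemon, which is gripped across its width along world x (yaw 0).

jog_arm:
  commands: "0.085 -0.05 -0.15 0.005 0 0 -57.5; 0.085 -0.05 -0.15 0.005 0 0 -57.5; 0.085 -0.05 -0.15 0.005 0 0 -57.5; 0.085 -0.05 -0.15 0.005 0 0 -57.5; 0.085 -0.05 -0.15 0.005 0 0 -57.5; 0.085 -0.05 -0.15 0.005 0 0 -57.5; 0.085 -0.05 -0.15 0.005 0 0 -57.5; 0.085 -0.05 -0.15 0.005 0 0 -57.5; 0.085 -0.05 -0.15 0.005 0 0 -57.5; 0.085 -0.05 -0.15 0.005 0 0 -57.5; 0.085 -0.05 -0.15 0.005 0 0 -57.5"

```text
time: 14.98
tcp_pos: [0.5433, 0.0831, 0.1602]
tcp_rot: [-2.227, -2.216, 0.0]
ft_force: [0.0, 0.2, 0.5]
width: 0.085
finger_force: 0.0
```

```bash
python3 -c "
from h import *
go(.5457,.0834,.032,0)
f=optics.read_camera('side')['frame'];g=optics.read_camera('top')['frame']
cv2.imwrite('pics/p6.png',cv2.resize(np.vstack([f[100:300,150:500],g[110:380,150:500]]),None,fx=1.2,fy=1.2))"
```

```text
t 14.98 tcp [0.5433 0.0831 0.1602] shift mm [  0.4   2.4 146.9] turn [-0.   0.  -0.3] q [ 0.01  0.13  1.6  -0.    1.41  0.02] w 0.085 F 0.5
```

View pics/p6.png

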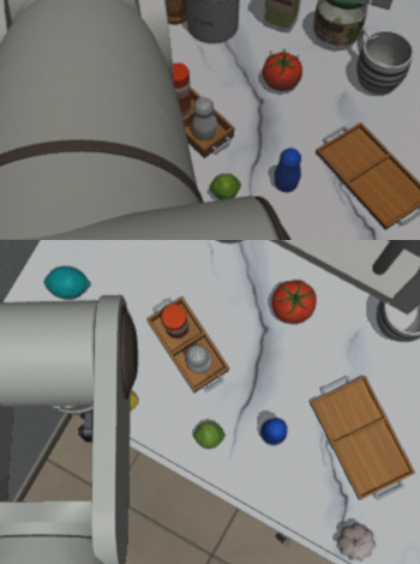

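The bottle and shaker both stand upright in the caddy, at (175,320) and (198,357) in the crop. Descending on the lemon.

jog_arm:
  commands: "0.085 0 0.0024 0.02 0 0 0; 0.085 0 0.0024 0.045 0 0 0; 0.085 0 0.0024 0.07 0 0 0; 0.085 0 0.0024 0.095 0 0 0; 0.085 0 0.0024 0.115 0 0 0; 0.085 0 0.0024 0.13 0 0 0; 0.085 0 0.0024 0.14 0 0 0; 0.085 0 0.0024 0.147 0 0 0; 0.085 0 0.0024 0.147 0 0 0; 0.07 0 0.0024 0.147 0 0 0; 0.06 0 0.0024 0.147 0 0 0; 0.055 0 0.0024 0.147 0 0 0"

```text
time: 16.08
tcp_pos: [0.5462, 0.0831, 0.0142]
tcp_rot: [2.221, 2.22, 0.001]
ft_force: [-1.2, -0.5, 1.8]
width: 0.0551
finger_force: 0.8
```

jog_arm:
  commands: "0.045 0 0 0 0 0 0; 0.04 0 0 0 0 0 0; 0.04 0 0 0 0 0 0; 0.04 0 0 0 0 0 0; 0.04 0 0 0 0 0 0; 0.04 0 0 0 0 0 0"

```text
time: 16.58
tcp_pos: [0.5462, 0.0831, 0.0147]
tcp_rot: [2.221, 2.22, 0.002]
ft_force: [-3.1, -0.7, 12.8]
width: 0.0524
finger_force: 29.4
```

jog_arm:
  commands: "0.04 0 0 -0.005 0 0 0; 0.04 0 0 -0.015 0 0 0; 0.04 0 0 -0.035 0 0 0; 0.04 0 0 -0.06 0 0 0; 0.04 0 0 -0.085 0 0 0; 0.04 0 0 -0.11 0 0 0; 0.04 0 0 -0.125 0 0 0; 0.04 0 0 -0.13 0 0 0; 0.04 0 0 -0.13 0 0 0"

```text
time: 17.33
tcp_pos: [0.5462, 0.0831, 0.1449]
tcp_rot: [2.221, 2.22, 0.003]
ft_force: [0.0, -0.5, -0.9]
width: 0.0528
finger_force: 31.9
```

```bash
python3 -c "
from h import *
go(.4509,-.3302,.16,-57.6);go(.42,-.13,.16,-40);print(bot.read_state()['ft_force'])"
```

```text
t 17.33 tcp [0.5462 0.0831 0.1449] shift mm [-413.3  -95.2    3.4] turn [ 0.1 -0.1 57.6] q [ 0.01  0.15  1.62 -0.    1.37  0.01] w 0.0528 F 1.0
t 17.33 tcp [0.5462 0.0831 0.1449] shift mm [-213.1 -126.2    3.3] turn [ 0.1 -0.  40. ] q [ 0.01  0.15  1.62 -0.    1.37  0.01] w 0.0528 F 1.0
[ 0.01961629 -0.50982782 -0.89696861]
```

jog_arm:
  commands: "0.04 -0.015 -0.003 0 0 0 3; 0.04 -0.045 -0.01 0 0 0 8; 0.04 -0.083 -0.019 0 0 0 14; 0.04 -0.122 -0.028 0 0 0 20; 0.04 -0.161 -0.037 0 0 0 26; 0.04 -0.2 -0.046 0 0 0 32; 0.04 -0.239 -0.055 0 0 0 38; 0.04 -0.278 -0.064 0 0 0 44; 0.04 -0.317 -0.073 0 0 0 50; 0.04 -0.353 -0.081 0 0 0 55; 0.04 -0.385 -0.089 0 0 0 59; 0.04 -0.405 -0.093 0 0 0 62"

```text
time: 18.33
tcp_pos: [0.4509, -0.3245, 0.1419]
tcp_rot: [-3.05, -0.75, 0.002]
ft_force: [0.6, 0.5, -1.7]
width: 0.0527
finger_force: 31.9
```

```bash
python3 -c "
from h import *
go(.4509,-.3302,.039,-64.6)"
```

```text
t 18.33 tcp [ 0.4509 -0.3245  0.1419] shift mm [ -2.5   5.2 121.6] turn [-0.1  0.1  2.2] q [-0.76  0.16  1.61 -0.    1.37  0.33] w 0.0527 F 1.8
```

jog_arm:
  commands: "0.04 -0.0025 0.005 0.01 0 0 2; 0.04 -0.0025 0.005 0.03 0 0 2; 0.04 -0.0025 0.005 0.05 0 0 2; 0.04 -0.0025 0.005 0.07 0 0 2; 0.04 -0.0025 0.005 0.087 0 0 2; 0.04 -0.0025 0.005 0.1 0 0 2; 0.04 -0.0025 0.005 0.109 0 0 2; 0.04 -0.0025 0.005 0.115 0 0 2; 0.04 -0.0025 0.005 0.118 0 0 2; 0.04 -0.0025 0.005 0.12 0 0 2; 0.04 -0.0025 0.005 0.121 0 0 2; 0.04 -0.0025 0.005 0.121 0 0 2"

```text
time: 19.33
tcp_pos: [0.4529, -0.3276, 0.0227]
tcp_rot: [3.061, 0.706, 0.0]
ft_force: [0.1, -0.6, -1.2]
width: 0.0527
finger_force: 31.9
```

jog_arm:
  commands: "0.053 0 0 0 0 0 0; 0.056 0 0 0 0 0 0; 0.06 0 0 0 0 0 0; 0.066 0 0 0 0 0 0; 0.07 0 0 0 0 0 0; 0.072 0 0 0 0 0 0; 0.072 0 0 0 0 0 0; 0.072 0 0 -0.02 0 0 0; 0.072 0 0 -0.05 0 0 0; 0.072 0 0 -0.085 0 0 0; 0.072 0 0 -0.12 0 0 0; 0.072 0 0 -0.12 0 0 0"

```text
time: 20.33
tcp_pos: [0.4545, -0.3291, 0.1493]
tcp_rot: [3.054, 0.705, 0.008]
ft_force: [0.6, -0.7, 2.3]
width: 0.0722
finger_force: 0.0
```

```bash
python3 -c "
from h import *
go(.4898,-.0680,.16,-5.5)"
```

```text
t 20.33 tcp [ 0.4545 -0.3291  0.1493] shift mm [ 146.1 -219.3    6.5] turn [  0.5   0.1 -58.5] q [-0.76  0.16  1.6  -0.    1.38  0.35] w 0.0722 F 2.5
```

jog_arm:
  commands: "0.072 0.02 -0.03 0 0 0 -7; 0.085 0.146 -0.219 0 0 0 -58.5; 0.085 0.146 -0.219 0 0 0 -58.5; 0.085 0.146 -0.219 0 0 0 -58.5; 0.085 0.146 -0.219 0 0 0 -58.5; 0.085 0.146 -0.219 0 0 0 -58.5; 0.085 0.146 -0.219 0 0 0 -58.5; 0.085 0.146 -0.219 0 0 0 -58.5; 0.085 0.146 -0.219 0 0 0 -58.5; 0.085 0.146 -0.219 0 0 0 -58.5; 0.085 0.146 -0.219 0 0 0 -58.5; 0.085 0.146 -0.219 0 0 0 -58.5"

```text
time: 21.33
tcp_pos: [0.488, -0.0673, 0.1422]
tcp_rot: [2.33, 2.107, -0.0]
ft_force: [-0.5, 0.6, -0.1]
width: 0.0854
finger_force: 0.0
```

```bash
python3 -c "
from h import *
go(.4898,-.0680,.026,-5.5)
f=optics.read_camera('side')['frame'];g=optics.read_camera('top')['frame']
cv2.imwrite('pics/p7.png',cv2.resize(np.vstack([f[100:300,150:550],g[110:380,150:550]]),None,fx=1.2,fy=1.2))"
```

```text
t 21.33 tcp [ 0.488  -0.0673  0.1422] shift mm [ -0.5   1.9 134.9] turn [-0.   0.  -0.3] q [-0.29  0.03  1.75 -0.    1.36 -0.19] w 0.0854 F 0.8
```

View pics/p7.png

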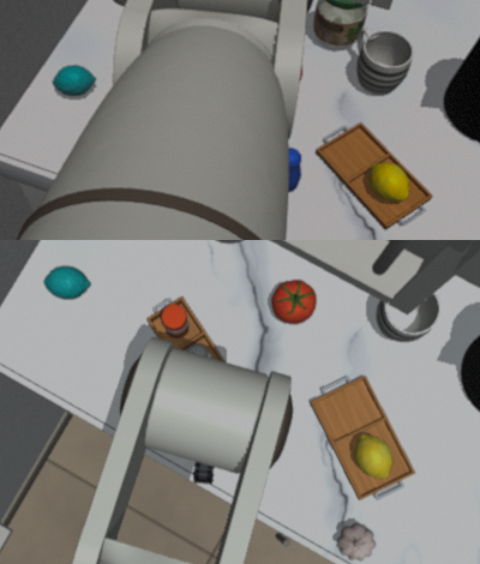

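The lemon is in the larger bay, at (375,453) in the crop. Next, the lime.

jog_arm:
  commands: "0.085 0 0.002 0.02 0 0 0; 0.085 0 0.002 0.045 0 0 0; 0.085 0 0.002 0.07 0 0 0; 0.085 0 0.002 0.09 0 0 0; 0.085 0 0.002 0.107 0 0 0; 0.085 0 0.002 0.12 0 0 0; 0.085 0 0.002 0.129 0 0 0; 0.085 0 0.002 0.134 0 0 0; 0.075 0 0.002 0.134 0 0 0; 0.06 0 0.002 0.134 0 0 0; 0.05 0 0.002 0.134 0 0 0; 0.045 0 0.002 0.134 0 0 0"

```text
time: 22.43
tcp_pos: [0.4905, -0.067, 0.0091]
tcp_rot: [2.325, 2.111, 0.001]
ft_force: [0.3, -0.0, 0.5]
width: 0.045
finger_force: 0.0
```

jog_arm:
  commands: "0.04 0 0 0 0 0 0; 0.032 0 0 0 0 0 0; 0.032 0 0 0 0 0 0; 0.032 0 0 0 0 0 0; 0.032 0 0 0 0 0 0; 0.032 0 0 0 0 0 0"

```text
time: 22.93
tcp_pos: [0.4904, -0.067, 0.0094]
tcp_rot: [2.325, 2.111, 0.001]
ft_force: [-3.4, 0.1, 10.8]
width: 0.0419
finger_force: 29.0
```

jog_arm:
  commands: "0.032 0 0 -0.005 0 0 0; 0.032 0 0 -0.015 0 0 0; 0.032 0 0 -0.035 0 0 0; 0.032 0 0 -0.06 0 0 0; 0.032 0 0 -0.085 0 0 0; 0.032 0 0 -0.11 0 0 0; 0.032 0 0 -0.125 0 0 0; 0.032 0 0 -0.13 0 0 0; 0.032 0 0 -0.13 0 0 0"

```text
time: 23.68
tcp_pos: [0.4906, -0.067, 0.1399]
tcp_rot: [2.324, 2.11, 0.002]
ft_force: [-0.8, 0.1, -1.3]
width: 0.0424
finger_force: 30.6
```

```bash
python3 -c "
from h import *
go(.5286,-.2934,.155,-64.6);print(bot.read_state()['ft_force'])"
```

```text
t 23.68 tcp [ 0.4906 -0.067   0.1399] shift mm [-221.7   59.6    3.9] turn [ 0.2 -0.  59.1] q [-0.29  0.03  1.75 -0.    1.35 -0.2 ] w 0.0424 F 1.6
[-0.81044476  0.07164463 -1.32410002]
```

jog_arm:
  commands: "0.032 -0.007 0.002 0 0 0 3; 0.032 -0.025 0.007 0 0 0 9; 0.032 -0.05 0.013 0 0 0 15; 0.032 -0.075 0.02 0 0 0 21; 0.032 -0.1 0.027 0 0 0 27; 0.032 -0.125 0.034 0 0 0 33; 0.032 -0.15 0.04 0 0 0 39; 0.032 -0.175 0.047 0 0 0 45; 0.032 -0.197 0.053 0 0 0 51; 0.032 -0.213 0.057 0 0 0 56; 0.032 -0.221 0.059 0 0 0 59; 0.032 -0.221 0.059 0 0 0 59"

```text
time: 24.68
tcp_pos: [0.527, -0.2938, 0.1366]
tcp_rot: [-3.064, -0.686, 0.003]
ft_force: [0.2, 0.1, -0.5]
width: 0.0418
finger_force: 30.6
```

```bash
python3 -c "
from h import *
go(.5286,-.2934,.0345,-64.6)"
```

```text
t 24.68 tcp [ 0.527  -0.2938  0.1366] shift mm [  1.8   0.5 120.8] turn [-0.1  0.1 -0.2] q [-0.64  0.26  1.5  -0.    1.38  0.49] w 0.0418 F 0.6
```

jog_arm:
  commands: "0.032 0.002 0 0.01 0 0 0; 0.032 0.002 0 0.03 0 0 0; 0.032 0.002 0 0.05 0 0 0; 0.032 0.002 0 0.07 0 0 0; 0.032 0.002 0 0.087 0 0 0; 0.032 0.002 0 0.1 0 0 0; 0.032 0.002 0 0.109 0 0 0; 0.032 0.002 0 0.115 0 0 0; 0.032 0.002 0 0.118 0 0 0; 0.032 0.002 0 0.12 0 0 0; 0.032 0.002 0 0.12 0 0 0; 0.032 0.002 0 0.12 0 0 0"

```text
time: 25.68
tcp_pos: [0.5296, -0.2918, 0.0189]
tcp_rot: [3.063, 0.693, 0.001]
ft_force: [-0.2, 0.2, -0.0]
width: 0.0422
finger_force: 30.6
```

jog_arm:
  commands: "0.043 0 0 0 0 0 0; 0.046 0 0 0 0 0 0; 0.05 0 0 0 0 0 0; 0.055 0 0 0 0 0 0; 0.06 0 0 0 0 0 0; 0.06 0 0 0 0 0 0; 0.06 0 0 0 0 0 0; 0.06 0 0 -0.02 0 0 0; 0.06 0 0 -0.05 0 0 0; 0.06 0 0 -0.085 0 0 0; 0.06 0 0 -0.12 0 0 0; 0.06 0 0 -0.14 0 0 0"

```text
time: 26.68
tcp_pos: [0.53, -0.292, 0.1625]
tcp_rot: [3.061, 0.692, 0.004]
ft_force: [1.3, -0.8, -0.2]
width: 0.0601
finger_force: 0.0
```

```bash
python3 -c "
from h import *
go(.36,-.02,.2,-64.6)"
```

```text
t 26.68 tcp [ 0.53   -0.292   0.1625] shift mm [ -36.3 -318.6  -20. ] turn [ 0.2 -0.1  0.1] q [-0.63  0.24  1.47 -0.    1.43  0.5 ] w 0.0601 F 1.6
```

jog_arm:
  commands: "0.06 -0.036 -0.318 -0.02 0 0 0; 0.06 -0.036 -0.318 -0.02 0 0 0; 0.06 -0.036 -0.318 -0.02 0 0 0; 0.06 -0.036 -0.318 -0.02 0 0 0; 0.06 -0.036 -0.318 -0.02 0 0 0; 0.06 -0.036 -0.318 -0.02 0 0 0; 0.06 -0.036 -0.318 -0.02 0 0 0; 0.06 -0.036 -0.318 -0.02 0 0 0; 0.06 -0.036 -0.318 -0.02 0 0 0; 0.06 -0.036 -0.318 -0.02 0 0 0; 0.06 -0.036 -0.318 -0.02 0 0 0; 0.06 -0.036 -0.318 -0.02 0 0 0"

```text
time: 27.68
tcp_pos: [0.3604, -0.0207, 0.1782]
tcp_rot: [3.064, 0.692, -0.0]
ft_force: [-0.6, -0.4, 0.4]
width: 0.0603
finger_force: 0.0
```

```bash
python3 -c "
from h import *
g=optics.read_camera('top')
s=bot.read_state();print(s['tcp_pos'],s['ft_force'])
w=lambda n:None
for n,lo,hi,p,z,c,yaw in(('chilli',(0,170,90),(8,255,255),(295,180),.11,(.6372,-.0353),32.4),('lemon',(20,100,60),(35,255,255),(465,290),.033,(.4848,-.3142),25.4),('lime',(36,100,30),(60,255,255),(440,250),.028,(.4848,-.3142),25.4)):
    q=cv2.minEnclosingCircle(blob(g,lo,hi,p,40))[0];x=onz(g,q,z)[:2]-c;a=np.radians(yaw)
    y=np.array([np.cos(a),np.sin(a)]);print(n,np.round(q,1),'x',(x@[y[1],-y[0]]).round(4),'y',(x@y).round(4))
cv2.imwrite('pics/p8.png',cv2.resize(g['frame'][130:380,260:510],None,fx=2.4,fy=2.4))"
```

```text
[ 0.36037422 -0.02070033  0.17812109] [ 0.75891476  0.2319783  -0.05333755]
chilli [294.7 173.4] x -0.0008 y 0.0322
lemon [461.5 289.5] x -0.0003 y -0.0339
lime [440.5 250.5] x -0.0011 y 0.0494
```

View pics/p8.png

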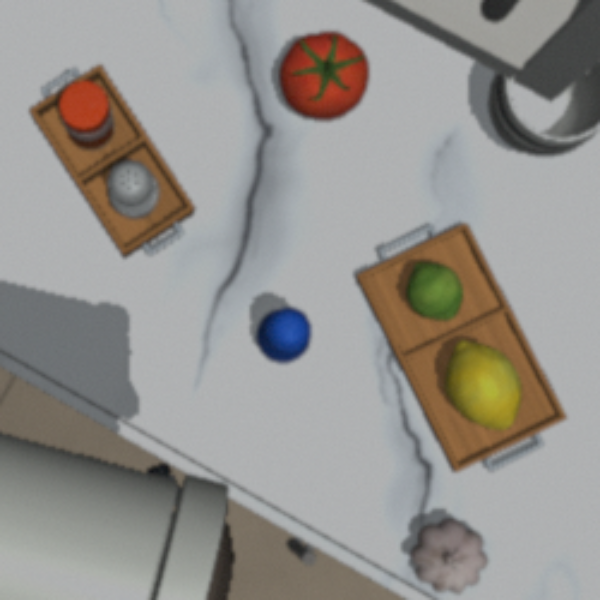

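All four items are in place: chilli (85,105), shaker (133,187), lime (434,290) and lemon (483,383). The garlic and tomato haven't moved, and the gripper is clear of everything.

```bash
python3 -c "
from h import *
print(hand_in())"
```

```text
the job is handed in; nothing more can be done
None
```

The job is handed in (no verdict came back): the final picture shows the salt shaker and chilli bottle upright in the caddy, one per bay, the lemon in the tray's larger bay and the lime in its smaller one, the garlic and tomato where they were, and the gripper clear, after about 28 s of the 112 s allowed.

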